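# Set the glue station to heat five and start it

### The job

Push the glue station's lever selector round with a fingertip, click by click, until it rests on heat five (the fifth bar mark clockwise from the round off dot), and only then press the start button fully in and let it come out again. Everything is done by gentle pushing: do not pinch the selector, do not lift or shove the station along, and leave the glue gun, stick pot, drip lid and ribbon reel where they are.

Things in the scene. Friction and masses are not known exactly. Their poses are not given: they have to be found in the camera images.
- station: Glue station: a loose white plastic box standing on the bench, 190 (x) x 300 (y) x 70 mm high, about 3 kg, with a flat level top. Origin: centre of its underside; z up; front (-x) roughly towards the robot. All else of the station turns with it. On the top are the selector (left, +y) and the start button (front right).
- selector_axis (a point): On the selector's vertical turning axis, level with the station's top, at station (0, 45, 70) mm. Flat marks lie 61 to 79 mm from it: a round dot (off) 1.8 rad counter-clockwise (from above) of the station's +x, then clockwise every 0.6 rad six bars growing longer, heat one to six. Nothing else stands within 100 mm of it on the top.
- selector (a joint): Selector angle, rad: 0 at off, growing clockwise from above; heat k at 0.6 k (five = 3.0); stops just outside 0 and 3.6. Its lever points at 1.8 - value, counter-clockwise from the station's +x. Spring detents: about 0.08 N m (about 2 N at 42 mm from the axis) to leave a click; soon after half way (0.3 rad) it snaps on to the next by itself, and it stays there when let go.
- selector_tip (a point): Outer end of the selector's lever, middle of its upper edge. The selector: black hub 32 mm across with one straight lever bar 10 mm wide, reaching 56 mm from the axis, its underside 12 mm and its top 34 mm above the station's top (the hub's top too); white line along its top.
- start_top (a point): Centre of the top of the start button, a round black spring button of 28 mm diameter in a grey housing at station (-45, -95) mm; pressed straight down.
- start (a joint): Travel of the start button, m: 0 out, 0.006 fully in, about 5 N when fully in; springs back out when let go.
- glue_gun: Blue glue gun lying on its side on the bench, about 245 mm long with its glue stick, 130 mm across its grip, 40 mm high. Origin: under the middle of its body; nozzle along +x, grip towards +y. Not to be moved.
- stick_pot: Round pot of glue sticks, 77 mm diameter, pot 90 mm high, sticks to 175 mm. Origin: centre of its underside. Not to be moved.
- drip_lid: Green jar lid with old glue in it, 80 mm diameter, 16 mm high at its blob. Origin: centre of its underside. Not to be moved.
- ribbon_reel: Reel of green ribbon lying flat, 68 mm diameter, 24 mm high. Origin: centre of its underside. Not to be moved.

How it is judged:
On the way, in this order (a step that is already met when the one before it is completed fails the run):
1. the selector rests on heat five (value of joint selector between 2.8 and 3.2 rad and value of joint start below 0.002 m), for 0.3 s.
2. the start button is pressed fully in (value of joint selector between 2.8 and 3.2 rad and value of joint start above 0.0048 m), for 0.04 s.
At the end, for the whole second after the job is handed in: The selector rests on heat five (within 0.2 rad), the start button has been pressed at least 4.8 of its 6 mm and is out again, the station stands flat within 30 mm of where it was, and the bystanders are within 25 mm of where they were (value of joint selector between 2.8 and 3.2 rad and velocity of joint selector between -0.1 and 0.1 rad/s and value of joint start below 0.0015 m and distance of station from where it was at the start of the episode below 0.03 m and angle between station's own z axis and vertical below 0.05 rad and linear speed of station below 0.02 m/s and distance of each of glue_gun, stick_pot, drip_lid, ribbon_reel from where it was at the start of the episode below 0.025 m); the robot touches nothing.
It fails at once if the start button is pressed while the selector is not on heat five (value of joint start above 0.003 m and not (value of joint selector between 2.8 and 3.2 rad)).
It fails at once if the selector is pinched or forced (over 30 N from the fingers) (contact force between the fingers and selector above 30 N).
It fails at once if the station is lifted or tipped (height (world z) of station above 0.008 m or angle between station's own z axis and vertical above 0.1 rad).
It fails at once if the station is shoved over 30 mm along the bench (distance of station from where it was at the start of the episode above 0.03 m).
It fails at once if the glue gun, stick pot, drip lid or ribbon reel is moved over 25 mm (distance of any of glue_gun, stick_pot, drip_lid, ribbon_reel from where it was at the start of the episode above 0.025 m).
It also fails if it takes over 58 s, if anything falls off the work surface, if the arm or the gripper's body presses on something with over 40 N, if the wrist force passes 120 N, or if a joint passes its speed limit or range.

### The arm

A 6-joint arm with a two-finger parallel gripper is mounted at the origin on the work surface. World frame = base frame: x ahead of the robot, y to its left, z up, the work surface at z = 0. Lengths are in m, angles in rad, forces in N, time in s.
With the tool pointing down it reaches from about 0.375 to 0.9 m from the base axis. Payload 3.1 kg.
Tool frame: the origin (TCP) lies on the centre line of the jaws, within the pads' length; the fingertips stand 22 mm ahead of it and the grasp point (between the pads) lies 3 mm ahead of it; z points along the fingers, y is the line along which they close (so a half turn about z gives the same grasp; the last joint's range is limited). The gripper opens to 85 mm and grips with 20 to 120 N. Pads are 22 mm wide; open, the fingers measure 114 mm over their backs; the gripper's body (76 mm by 85 mm) begins 54 mm behind the grasp point. The pads swing forward as they close: fully open they stand 13 mm farther back than shut.
Start: joints at [1.016, 0.527, 1.433, -0, 1.181, -0.178], TCP at [0.23, 0.581, 0.253] pointing down, gripper open.
Joint ranges: [-3.08, 3.08], [-0.75, 2.2], [0.22, 2.44], [-1.43, 4.57], [0, 2.65], [-2.85, 2.85]. Speed limits (rad/s): [2.79, 2.79, 3.14, 3.14, 3.14, 3.14].

### API

Orientations are given as a unit quaternion [x, y, z, w].
In Python, from station import manip, cams, sign_off, sense gives the robot as it stands (manip), with the cameras (cams), the job as plain functions and the readings as plain functions.
- The arm moves only by the tool drive_effector, called after ">>>" as name(argument=value, ...) on one line, values as JSON. Schema: {"type":"object","properties":{"motion":{"type":"object","properties":{"ticks":{"type":"array","items":{"type":"array","items":{"type":"number"},"minItems":5,"maxItems":5},"minItems":1,"maxItems":20}},"additionalProperties":false,"required":["ticks"]},"grip_force":{"type":"number"},"only":{"type":"string"},"quiet":{"type":"boolean"},"lines":{"type":"string"}},"required":["motion"],"additionalProperties":false}. motion is an object whose key "ticks" holds a list of rows, 1 to 20 of them, each of 5 numbers: dx, dy, dz in m, then a turn about the tool's z in rad, then the opening from 0.0 (shut) to 1.0 (fully open); each row is the pose to reach, as a shift and turn from the pose commanded when the call began, along the tool's axes at that moment; what a row does not reach only later rows make up. A row lasts 1/10 s, in which the tool goes at most 0.05 m and 0.15 rad, less where a joint would pass 70% of its speed; a pose out of reach is approached as far as the arm can. The fingers move at their own pace and stop on an object; grip_force is the grip in N (left out, the last holds). Time passes only in rows, so rows that do not move let the fingers close. The tool returns the time, the measured TCP pose, the force, the opening and the grip force at its end. only (a regular expression) keeps the lines of the reply that match it, lines (a string "A,B") keeps lines A to B, and quiet returns only ok. Input that does not fit is refused with a message, and nothing moves.
- sense(): the state, without advancing time (a new reading comes with each control period).
- cams.snapshot(name): name is "side" or "top" or "wrist"; returns a dict with "pixels" (384x512x3 uint8, red, green, blue), "range_z" (384x512 float32, m along the optical axis (not along the pixel's ray), 0 where there is no reading), "fov_y" (degrees; the focal length in pixels is half the picture's height over the tangent of half this angle, whatever the lens; pixels are square), "cx", "cy" (the principal point, pixels), "R" (3x3) and "t" (3): a world point X has camera coordinates R X + t; the wrist camera has in their place "hand_eye" (4x4, takes a point from camera to tool coordinates, whose origin is the TCP and whose axes are the flange's). Camera axes: x right, y down, z forward; pixel columns grow to the right and rows downward; lengths in m; the calibration is good to about 2 mm. The wrist camera is an equidistant fisheye: a pixel r from the principal point sees the ray r / f radians off the axis. A picture is of the moment at which its call begins: read the wrist's pose just before it.
- sign_off(): hands the job in; it is judged then, once.
The state is a dict: "t": time; "q": joint angles; "qd": joint speeds; "tau": joint torques, N m; "tcp_pos": TCP position; "tool_rot": TCP orientation; "force": force on the tool from outside, world axes, zero at the start; "ft_torque": the same for the moment, N m; "finger_gap": opening from 0.0 (shut) to 1.0 (fully open); "gripper_force": force on a finger pad.
Only numpy, scipy, OpenCV 4.12 (cv2) and the standard library are available. Lean on these libraries where they do the work, as an engineer would, in place of code of your own. Each camera call takes 0.05 s, during which the arm holds its last target. There are 200 camera calls.

## Working session

There is one attempt and no reset: what is moved stays moved. The work goes in short steps, Python scripts to look and compute and a tool call to move; the robot and the scene stay as the last step left them, time stands still between calls to the robot, and variables do not carry over. Pictures are saved under pics/ and viewed, at most 10 in all, crops included, and the job is handed in when it is done.

```bash
ls; mkdir -p pics
```

Run:
```python
from station import manip, cams, sign_off, sense
import cv2,numpy as np
s=sense();print(s)
for n in("top","side"):
    d=cams.snapshot(n);np.save(f"pics/{n}.npy",d,allow_pickle=True)
    cv2.imwrite(f"pics/{n}.png",d["pixels"][:,:,::-1])
    print(n,d["fov_y"],d["cx"],d["cy"],d["R"],d["t"])
```

```text
pics
station.py
{'t': 0.0, 'q': array([ 1.01548108e+00,  5.28464514e-01,  1.43388239e+00,  2.55101708e-05,
        1.18136819e+00, -1.78523376e-01]), 'qd': array([-0.00027841,  0.00020948, -0.00053477,  0.00178453, -0.00013929,
        0.00105389]), 'tau': array([-9.33704396e-04, -4.42351449e+01, -1.78026670e+01, -1.99870015e-04,
        8.47806805e-03,  2.53084742e-06]), 'tcp_pos': array([0.22959448, 0.58060372, 0.2523409 ]), 'tool_rot': array([ 1.87288116e-01,  9.82304451e-01, -9.86354035e-04, -3.91714787e-04]), 'force': array([0.4376457 , 0.01896497, 1.01596789]), 'ft_torque': array([-0.00949288, -0.00046543, -0.01680571]), 'gripper_force': 0.0, 'finger_gap': 0.9967341565700297}
top 53.077136043478475 252.65699390527246 186.88522630477004 [[ 0.00484639 -0.99965843 -0.02568149]
 [-0.99439883 -0.00210615 -0.10567185]
 [ 0.10558167  0.02604977 -0.99406937]] [0.02749204 0.6080336  0.94174963]
side 48.71278492663858 256.1512679217423 194.68722248311857 [[ 0.8076762  -0.58935159 -0.01799593]
 [-0.34521531 -0.44791635 -0.82474077]
 [ 0.47800162  0.67233596 -0.56522457]] [-0.47705946  0.30586748  0.60628453]
```

View pics/top.png

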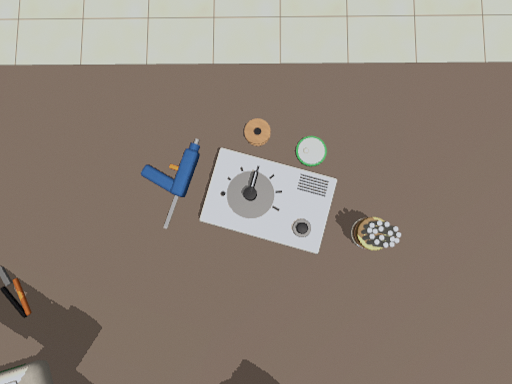

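View pics/side.png

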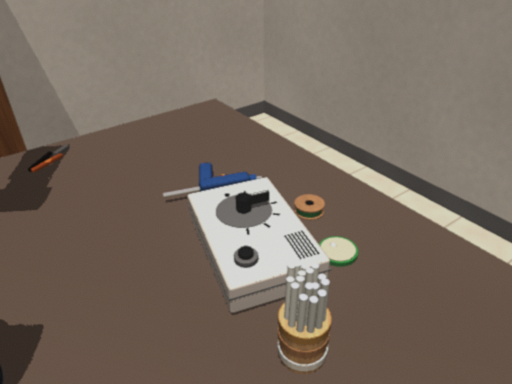

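Both views agree. In the top view the station is turned slightly clockwise, with the hub at about (250,193), the lever tip at (257,168), the off dot at (223,193) and the start button at (302,228). The lever seems to be near heat three. Next I'll measure the poses.

Create h.py:
```python
import numpy as np,cv2
def cloud(d):
    f=192/np.tan(np.radians(d["fov_y"])/2);z=d["range_z"]
    v,u=np.mgrid[:384,:512]
    P=np.stack([(u-d["cx"])/f*z,(v-d["cy"])/f*z,z],-1)
    return (P-d["t"])@d["R"]
def measure(d,verbose=True):
    W=cloud(d);px=d["pixels"].astype(int)
    ok=(d["range_z"]>0)
    box=ok&(W[...,2]>.055)&(W[...,2]<.14)&(W[...,0]>.38)&(W[...,0]<.78)&(W[...,1]<.2)&(W[...,1]>-.2)
    n,l,st,c=cv2.connectedComponentsWithStats(box.astype(np.uint8))
    k=1+np.argmax(st[1:,4]);m=l==k
    rc=cv2.minAreaRect((W[m][:,:2]*1000).astype(np.float32))
    (x,y),(w,h),a=rc
    a=a if w<h else a+90   # direction of short side = station x
    yaw=np.radians((a+90)%180-90)
    c0=np.array([x,y])/1000
    R=np.array([[np.cos(yaw),-np.sin(yaw)],[np.sin(yaw),np.cos(yaw)]])
    top=m&(W[...,2]<.08)
    ax=c0+R@[0,.045]; bt=c0+R@[-.045,-.095]
    lev=m&(W[...,2]>.095)&(np.hypot(*(np.moveaxis(W[...,:2],-1,0)-ax[:,None,None]))<.075)
    q=(W[lev][:,:2]-ax)@R; r=np.hypot(*q.T); o=q[r>.025]
    ang=np.arctan2(*o.mean(0)[::-1])
    b=m&(np.hypot(*(np.moveaxis(W[...,:2],-1,0)-bt[:,None,None]))<.012)
    print("rect",rc[1],"c",c0,"yaw",yaw,"ztop",np.median(W[top][:,2]),"axis",ax,"btn",bt,"btn z",np.median(W[b][:,2]))
    print("lever ztop",np.median(W[lev][:,2]),"rmax",r.max(),"n",len(o),"value",1.8-ang)
    return c0,yaw,ax,bt,1.8-ang
```

Run:
```python
import numpy as np;from h import *
for n in("top","side"): measure(np.load(f"pics/{n}.npy",allow_pickle=True).item())
d=np.load("pics/top.npy",allow_pickle=True).item();W=cloud(d)
for u,v in((250,193),(257,168),(302,228),(223,193),(279,191),(310,218)):print(u,v,W[v,u],d["pixels"][v,u])
im=cv2.resize(d["pixels"][140:260,190:350,::-1],None,fx=5,fy=5,interpolation=cv2.INTER_CUBIC);cv2.imwrite("pics/crop.png",im)
```

```text
rect (300.1474609375, 190.33108520507812) c [ 0.57530127 -0.00830568] yaw -0.2676428958630013 ztop 0.07036036091767188 axis [0.58720192 0.03509218] btn [ 0.5067798  -0.08802273] btn z 0.09236089597100679
lever ztop 0.104260852647306 rmax 0.05508042254311872 n 56 value 1.8044995765975766
rect (302.4732360839844, 189.30128479003906) c [ 0.57220514 -0.01021681] yaw -0.26632649533617514 ztop 0.070676587689675 axis [0.58404865 0.03319668] btn [ 0.50378867 -0.090024  ] btn z 0.09259068196132321
lever ztop 0.10359201790298464 rmax 0.05566220164660955 n 94 value 1.8628365999338952
250 193 [0.5858764 0.0338836 0.1045009] [71 68 69]
257 168 [0.65042447 0.01821354 0.07037145] [90 90 93]
302 228 [ 0.50493404 -0.08810233  0.09233139] [84 82 82]
223 193 [0.58850905 0.10050391 0.07345008] [57 58 57]
279 191 [ 0.59388024 -0.03536384  0.07169459] [78 73 72]
310 218 [ 0.52899303 -0.1099611   0.06847045] [200 203 208]
```

View pics/crop.png

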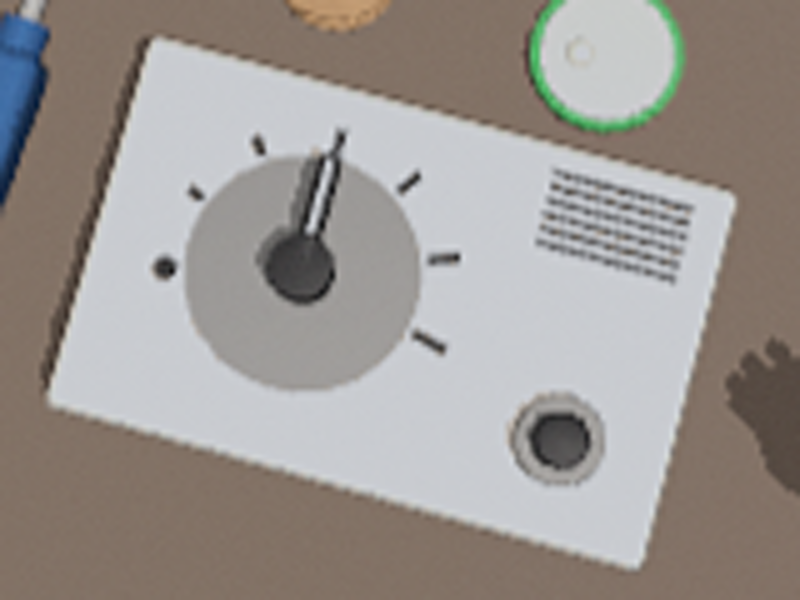

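The selector reads 1.8, which is heat three, and the station geometry matches the sizes given. Next I'll work out the shifts in tool axes.

Add to h.py:
```python
from scipy.spatial.transform import Rotation as Ro
def rel(s,p,yaw):
    R=Ro.from_quat(s["tool_rot"]).as_matrix();x=R[:,0]
    d=R.T@(np.array(p)-s["tcp_pos"]); y0=np.arctan2(x[1],x[0])
    return np.round(np.r_[d,(y0-yaw+np.pi)%(2*np.pi)-np.pi],4)
AX=np.array([.5856,.034]);YAW=-.267
def pose(v,z,off=.0195,r=.045):   # finger pushing the lever at value v
    f=YAW+1.8-v;u=np.array([np.cos(f),np.sin(f)]);n=np.array([-u[1],u[0]])
    return [*(AX+r*u+off*n),z],f+np.pi
```

Run:
```python
from h import *;from station import manip, cams, sign_off, sense
d=np.load("pics/top.npy",allow_pickle=True).item();W=cloud(d)
m=(W[...,2]>.12)&(W[...,2]<.2)&(W[...,1]<-.1)&(W[...,0]>.3)&(d["range_z"]>0);print("pot",W[m].min(0),W[m].max(0))
s=sense()
p,y=pose(1.8,.20,.036);print(p,y,rel(s,p,y))
```

```text
pot [ 0.46577308 -0.29005818  0.1200139 ] [ 0.52368819 -0.21898073  0.1754577 ]
[np.float64(0.6385037052726057), np.float64(0.056851651328279754), 0.2] 2.8745926535897928 [-0.5729 -0.3365  0.0529 -0.1098]
```

>>> drive_effector(motion={"ticks": [[-0.573, -0.3365, 0.03, -0.11, 0], [-0.573, -0.3365, 0.053, -0.11, 0], [-0.573, -0.3365, 0.053, -0.11, 0], [-0.573, -0.3365, 0.053, -0.11, 0], [-0.573, -0.3365, 0.053, -0.11, 0], [-0.573, -0.3365, 0.053, -0.11, 0], [-0.573, -0.3365, 0.053, -0.11, 0], [-0.573, -0.3365, 0.053, -0.11, 0], [-0.573, -0.3365, 0.053, -0.11, 0], [-0.573, -0.3365, 0.053, -0.11, 0], [-0.573, -0.3365, 0.053, -0.11, 0], [-0.573, -0.3365, 0.053, -0.11, 0], [-0.573, -0.3365, 0.053, -0.11, 0], [-0.573, -0.3365, 0.053, -0.11, 0], [-0.573, -0.3365, 0.053, -0.11, 0], [-0.573, -0.3365, 0.053, -0.11, 0], [-0.573, -0.3365, 0.053, -0.11, 0], [-0.573, -0.3365, 0.053, -0.11, 0]]}, grip_force=20)

```text
t: 1.9
tcp_pos: [0.6378, 0.0593, 0.2005]
tool_rot: [0.132, 0.991, 0.0, -0.0]
force: [0.7, 0.1, 0.5]
finger_gap: 0.0
gripper_force: 0.0
```

Run:
```python
from h import *;from station import manip, cams, sign_off, sense
s=sense();print(s["tcp_pos"],s["q"],s["force"])
p,y=pose(1.8,.108,.036);print(rel(s,p,y))
```

```text
[0.63775278 0.05925509 0.20052322] [-8.16332869e-02  6.07930580e-01  1.44130944e+00  2.53362317e-04
  1.09321318e+00 -1.38804454e+00] [0.71804795 0.12714571 0.48197118]
[-0.0014 -0.0021  0.0925  0.0025]
```

>>> drive_effector(motion={"ticks": [[-0.001, -0.002, 0.03, 0, 0], [-0.001, -0.002, 0.06, 0, 0], [-0.001, -0.002, 0.08, 0, 0], [-0.001, -0.002, 0.0925, 0, 0], [-0.001, -0.002, 0.0925, 0, 0], [-0.001, -0.002, 0.0925, 0, 0]]})

```text
t: 2.5
tcp_pos: [0.6398, 0.0557, 0.1085]
tool_rot: [0.133, 0.991, 0.0, 0.001]
force: [0.6, 0.5, 0.8]
finger_gap: -0.001
gripper_force: 0.0
```

Run:
```python
from h import *;from station import manip, cams, sign_off, sense
s=sense();print(s["tcp_pos"],s["force"])
d=cams.snapshot("side");cv2.imwrite("pics/s2.png",cv2.resize(d["pixels"][150:300,160:360,::-1],None,fx=4,fy=4))
# finger extents near the tip
W=cloud(d);m=(W[...,2]>.10)&(W[...,2]<.13)&(np.hypot(W[...,0]-s["tcp_pos"][0],W[...,1]-s["tcp_pos"][1])<.03)
T=(W[m]-s["tcp_pos"])@Ro.from_quat(s["tool_rot"]).as_matrix();print(m.sum(),T.min(0),T.max(0))
for v in(1.8,1.9,2.0,2.1,2.2,2.3):print(v,rel(s,*pose(v,.108)))
```

```text
[0.63975917 0.05574712 0.1085237 ] [0.62547649 0.46316707 0.84646722]
114 [-0.01057175 -0.01568073 -0.02137199] [0.01258925 0.01335072 0.00846986]
1.8 [ 0.0015 -0.0158  0.0005  0.001 ]
1.9 [-0.0002 -0.0204  0.0005  0.101 ]
2.0 [-0.0014 -0.0251  0.0005  0.201 ]
2.1 [-0.0022 -0.0299  0.0005  0.301 ]
2.2 [-0.0025 -0.0348  0.0005  0.401 ]
2.3 [-2.30e-03 -3.97e-02  5.00e-04  5.01e-01]
```

View pics/s2.png

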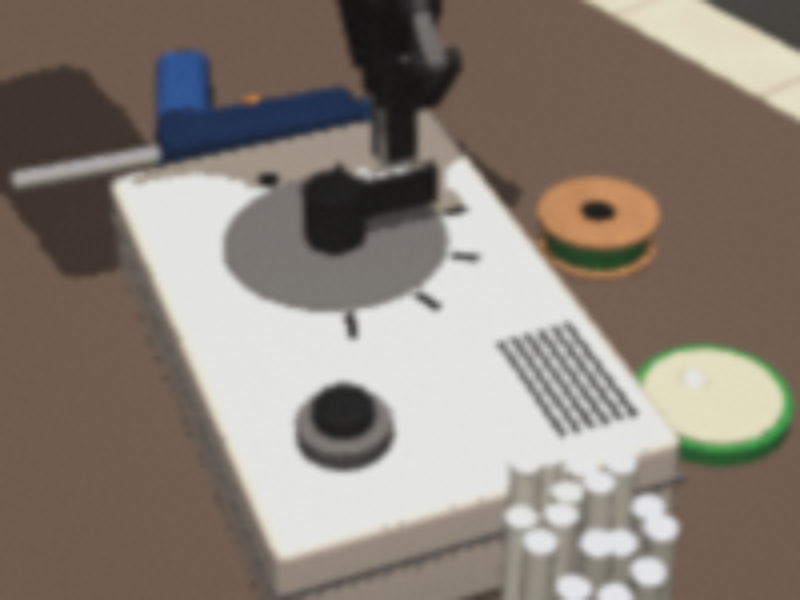

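The picture shows the shut fingers at (395,140), behind the lever on its counter-clockwise side and clear of the hub at (335,210). The finger thickness matches what I assumed. Now the first click.

>>> drive_effector(motion={"ticks": [[0.0015, -0.008, 0, 0, 0], [0.0015, -0.013, 0, 0, 0], [0.0015, -0.016, 0, 0, 0], [0.0005, -0.018, 0, 0.05, 0], [0, -0.0205, 0, 0.1, 0], [-0.0008, -0.023, 0, 0.15, 0], [-0.0014, -0.025, 0, 0.2, 0], [-0.0018, -0.0275, 0, 0.25, 0], [-0.0022, -0.03, 0, 0.3, 0], [-0.0024, -0.0325, 0, 0.35, 0], [-0.0025, -0.035, 0, 0.4, 0], [-0.0025, -0.035, 0, 0.4, 0], [-0.0025, -0.035, 0, 0.4, 0]]})

```text
t: 3.85
tcp_pos: [0.6326, 0.0205, 0.108]
tool_rot: [0.327, 0.945, -0.0, 0.0]
force: [0.5, -0.0, 0.5]
finger_gap: -0.002
gripper_force: 0.0
```

Run:
```python
from h import *;from station import manip, cams, sign_off, sense
s=sense();print(s["tcp_pos"],s["force"])
d=cams.snapshot("side");measure(d);d=cams.snapshot("top");cv2.imwrite("pics/t3.png",cv2.resize(d["pixels"][140:260,190:350,::-1],None,fx=5,fy=5))
d=cams.snapshot("side");cv2.imwrite("pics/s3.png",cv2.resize(d["pixels"][150:300,160:360,::-1],None,fx=4,fy=4))
for v in(2.2,2.3,2.4,2.5,2.6,2.7,2.8,2.9):print(v,rel(s,*pose(v,.108)))
```

```text
[0.63255912 0.02046017 0.10799988] [ 0.52087193 -0.01021068  0.47653542]
rect (303.4881591796875, 189.44720458984375) c [ 0.57251898 -0.01023792] yaw -0.26769203118511326 ztop 0.07068552248482879 axis [0.58442177 0.03315936] btn [ 0.5039936 -0.0899516] btn z 0.09262732335044861
lever ztop 0.10435013982293939 rmax 0.05914461197762734 n 221 value 2.1680793721625373
2.2 [ 0.0003  0.0011 -0.      0.0008]
2.3 [-0.0014 -0.0035 -0.      0.1008]
2.4 [-0.0027 -0.0082 -0.      0.2008]
2.5 [-0.0035 -0.0131 -0.      0.3008]
2.6 [-0.0038 -0.018  -0.      0.4008]
2.7 [-0.0036 -0.0229 -0.      0.5008]
2.8 [-0.0029 -0.0277 -0.      0.6008]
2.9 [-0.0017 -0.0325 -0.      0.7008]
```

View pics/s3.png

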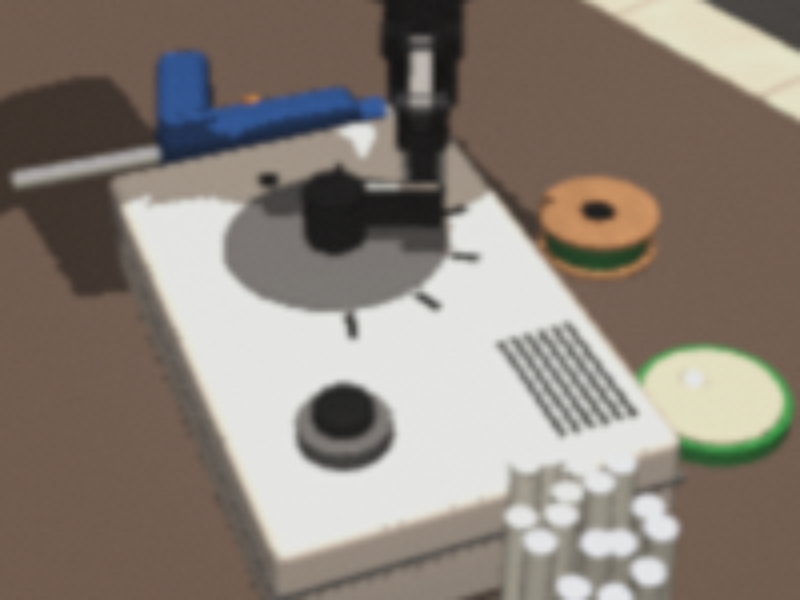

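The lever's end is at (442,210), between the heat three mark (455,210) and heat four mark (465,257), so it hasn't snapped yet. The fingers are slightly behind the nominal position, so I'll push a bit further.

>>> drive_effector(motion={"ticks": [[-0.0005, -0.0012, 0, 0.05, 0], [-0.0014, -0.0035, 0, 0.1, 0], [-0.002, -0.006, 0, 0.15, 0], [-0.0027, -0.0082, 0, 0.2, 0], [-0.0027, -0.0082, 0, 0.2, 0], [-0.0027, -0.0082, 0, 0.2, 0], [-0.0027, -0.0082, 0, 0.2, 0]]})

```text
t: 4.7
tcp_pos: [0.6297, 0.0128, 0.1078]
tool_rot: [0.42, 0.908, 0.0, 0.0]
force: [0.2, 0.8, 0.3]
finger_gap: 0.002
gripper_force: 0.0
```

Add to h.py:
```python
def lever(d):
    W=cloud(d);P=W[...,:2]-(AX-[.0015,.001])
    r=np.hypot(P[...,0],P[...,1]);a=np.arctan2(P[...,1],P[...,0])
    m=(abs(W[...,2]-.1035)<.004)&(r>.022)&(r<.056)
    v=(YAW+1.8-a[m])
    print("lever hist",*[(round(x,2),int(c)) for c,x in zip(*np.histogram(v,np.arange(1.5,4,.1))) if c])
```

Run:
```python
from h import *;from station import manip, cams, sign_off, sense
s=sense();print(s["tcp_pos"],s["force"])
d=cams.snapshot("side");lever(d)
cv2.imwrite("pics/s4.png",cv2.resize(d["pixels"][150:300,160:360,::-1],None,fx=4,fy=4))
for v in(2.4,2.5,2.6,2.7,2.8,2.9,3.0):print(v,rel(s,*pose(v,.108)))
```

```text
[0.62967752 0.01280456 0.10782155] [0.23330965 0.7809674  0.26700276]
lever hist (np.float64(1.9), 5) (np.float64(2.0), 4) (np.float64(2.1), 7) (np.float64(2.2), 14) (np.float64(2.3), 16) (np.float64(2.4), 38) (np.float64(2.5), 14) (np.float64(2.6), 1)
2.4 [-0.0003 -0.0004 -0.0002  0.0011]
2.5 [-0.002  -0.005  -0.0002  0.1011]
2.6 [-3.300e-03 -9.700e-03 -2.000e-04  2.011e-01]
2.7 [-4.100e-03 -1.460e-02 -2.000e-04  3.011e-01]
2.8 [-4.300e-03 -1.950e-02 -2.000e-04  4.011e-01]
2.9 [-4.100e-03 -2.440e-02 -2.000e-04  5.011e-01]
3.0 [-3.400e-03 -2.920e-02 -2.000e-04  6.011e-01]
```

View pics/s4.png

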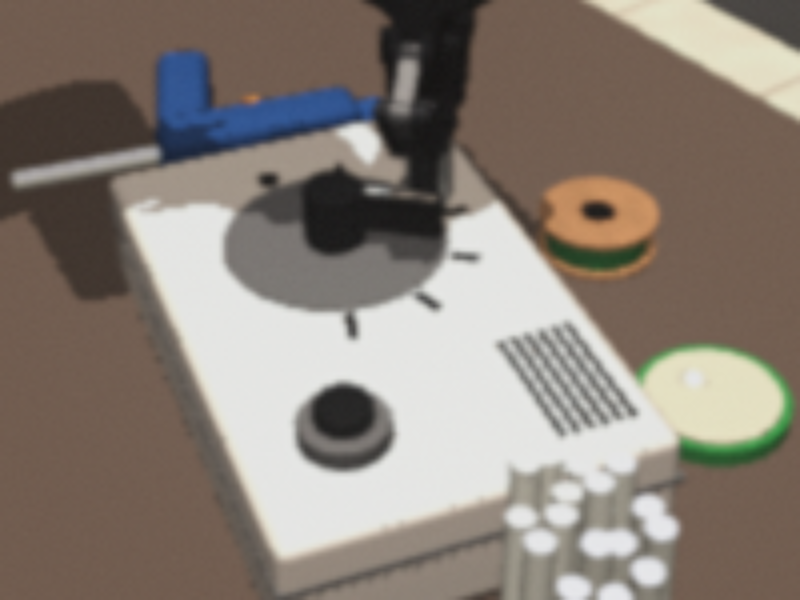

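The lever's lower edge now lies parallel to the line from the hub to the heat four mark (465,257), and the depth histogram peaks near 2.4. That is heat four. Now the second click, in small steps.

>>> drive_effector(motion={"ticks": [[-0.001, -0.0025, 0, 0.05, 0], [-0.002, -0.005, 0, 0.1, 0], [-0.0027, -0.0073, 0, 0.15, 0], [-0.0033, -0.0097, 0, 0.2, 0], [-0.0037, -0.0122, 0, 0.25, 0], [-0.0041, -0.0146, 0, 0.3, 0], [-0.0042, -0.017, 0, 0.35, 0], [-0.0043, -0.0195, 0, 0.4, 0], [-0.0042, -0.022, 0, 0.45, 0], [-0.0041, -0.0244, 0, 0.5, 0], [-0.0041, -0.0244, 0, 0.5, 0], [-0.0041, -0.0244, 0, 0.5, 0], [-0.0041, -0.0244, 0, 0.5, 0]]})

```text
t: 6.05
tcp_pos: [0.6138, -0.0061, 0.1078]
tool_rot: [0.631, 0.776, 0.0, 0.0]
force: [0.6, -0.0, -1.0]
finger_gap: 0.002
gripper_force: 0.0
```

Run:
```python
from h import *;from station import manip, cams, sign_off, sense
s=sense();print(s["tcp_pos"],s["force"])
d=cams.snapshot("side");lever(d)
cv2.imwrite("pics/s5.png",cv2.resize(d["pixels"][150:300,160:360,::-1],None,fx=4,fy=4))
for v in(2.9,2.95,3.0,3.05,3.1):print(v,rel(s,*pose(v,.108)))
for o in(.04,):print(o,rel(s,*pose(2.9,.108,o)))
```

```text
[ 0.61378001 -0.00613798  0.10784223] [ 0.56787139 -0.04880293 -0.97826815]
lever hist (np.float64(2.5), 2) (np.float64(2.6), 12) (np.float64(2.7), 13) (np.float64(2.8), 18) (np.float64(2.9), 35) (np.float64(3.0), 13)
2.9 [ 0.      0.     -0.0002  0.0012]
2.95 [-0.0009 -0.0022 -0.0002  0.0512]
3.0 [-0.0017 -0.0046 -0.0002  0.1012]
3.05 [-0.0024 -0.0069 -0.0002  0.1512]
3.1 [-3.000e-03 -9.300e-03 -2.000e-04  2.012e-01]
0.04 [-0.      0.0205 -0.0002  0.0012]
```

View pics/s5.png

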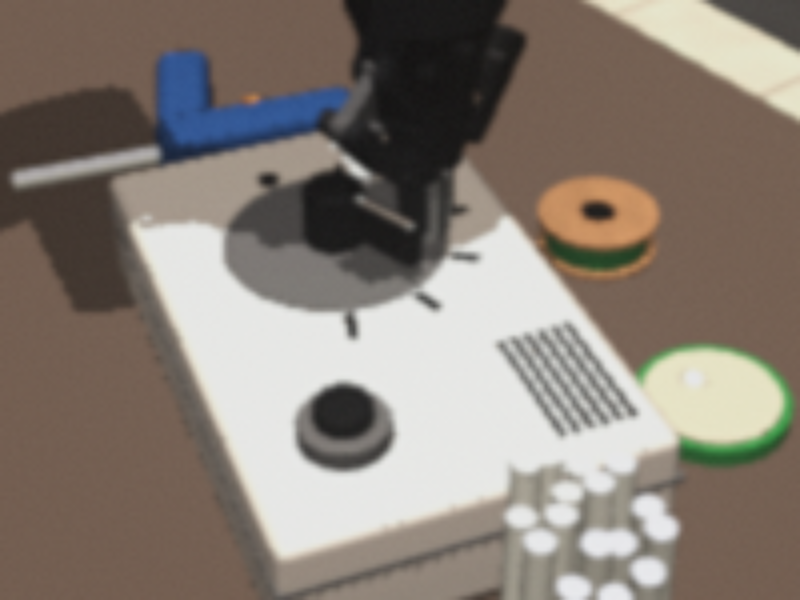

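The lever now points towards the heat five mark at (428,300). I'll back the finger off, lift, and measure the lever with nothing in the way.

>>> drive_effector(motion={"ticks": [[0, 0.008, 0, 0, 0], [0, 0.02, 0, 0, 0], [0, 0.025, 0, 0, 0], [0, 0.025, 0, 0, 0], [0, 0.025, -0.03, 0, 0], [0, 0.025, -0.07, 0, 0], [0, 0.025, -0.092, 0, 0], [0, 0.025, -0.092, 0, 0], [0, 0.025, -0.092, 0, 0]]})

```text
t: 7.0
tcp_pos: [0.6376, -0.0011, 0.1998]
tool_rot: [0.631, 0.775, -0.0, -0.0]
force: [-0.2, -0.2, 0.6]
finger_gap: 0.002
gripper_force: 0.0
```

Run:
```python
from h import *;from station import manip, cams, sign_off, sense
d=cams.snapshot("side");lever(d);c,y,ax,b,v=measure(d);measure(cams.snapshot("top"))
s=sense();print(s["tcp_pos"],s["force"])
print(rel(s,[.505,-.089,.200],y+np.pi/2))
```

```text
lever hist (np.float64(2.6), 1) (np.float64(2.7), 3) (np.float64(2.8), 25) (np.float64(2.9), 32) (np.float64(3.0), 13)
rect (302.3792419433594, 189.23037719726562) c [ 0.57228711 -0.010539  ] yaw -0.2665046608131014 ztop 0.07065922891255319 axis [0.58413836 0.03287238] btn [ 0.50385642 -0.090334  ] btn z 0.092541933757881
lever ztop 0.10362742463653503 rmax 0.056144731769226255 n 99 value 2.9355297558137448
rect (83.30091094970703, 190.71810913085938) c [ 0.54671112 -0.11322538] yaw 1.3144087486468972 ztop 0.07004991444820693 axis [ 0.50318206 -0.10181393] btn [ 0.62719434 -0.18084528] btn z 0.06895350515230408
lever ztop 0.09519909451665375 rmax 0.01205301456654952 n 0 value nan
[ 0.63675782 -0.00097181  0.19810769] [-0.01127813  0.88972539 -0.24305982]
[-0.0595 -0.1469 -0.0015  0.4705]h.py:23: RuntimeWarning: Mean of empty slice.
  ang=np.arctan2(*o.mean(0)[::-1])
  ret = um.true_divide(
```

The side view gives about 2.94, so the selector rests on heat five. The top view is blocked by the gripper. Next I'll go above the button and come down to about 4 mm over it.

>>> drive_effector(motion={"ticks": [[-0.0595, -0.147, 0, 0, 0], [-0.0595, -0.147, 0, 0, 0], [-0.0595, -0.147, 0, 0, 0], [-0.0595, -0.147, 0, 0, 0], [-0.0595, -0.147, 0, 0, 0], [-0.0595, -0.147, 0.03, 0, 0], [-0.0595, -0.147, 0.06, 0, 0], [-0.0595, -0.147, 0.08, 0, 0], [-0.0595, -0.147, 0.08, 0, 0], [-0.0595, -0.147, 0.08, 0, 0]]})

```text
t: 8.1
tcp_pos: [0.5074, -0.0887, 0.1193]
tool_rot: [0.631, 0.776, 0.0, -0.0]
force: [0.5, -0.8, 0.1]
finger_gap: -0.002
gripper_force: 0.0
```

Run:
```python
from h import *;from station import manip, cams, sign_off, sense
d=cams.snapshot("side");lever(d)
s=sense();print(s["tcp_pos"],s["force"]);y=np.arctan2(*Ro.from_quat(s["tool_rot"]).as_matrix()[1::-1,0])
print(rel(s,[.5045,-.0893,.1085],y))
cv2.imwrite("pics/s6.png",cv2.resize(d["pixels"][150:300,160:360,::-1],None,fx=4,fy=4))
```

```text
lever hist (np.float64(2.9), 5)
[ 0.50762005 -0.08898176  0.12006296] [-0.08094222 -0.47791898 -0.77533212]
[ 0.0003 -0.0031  0.0116  0.    ]
```

View pics/s6.png

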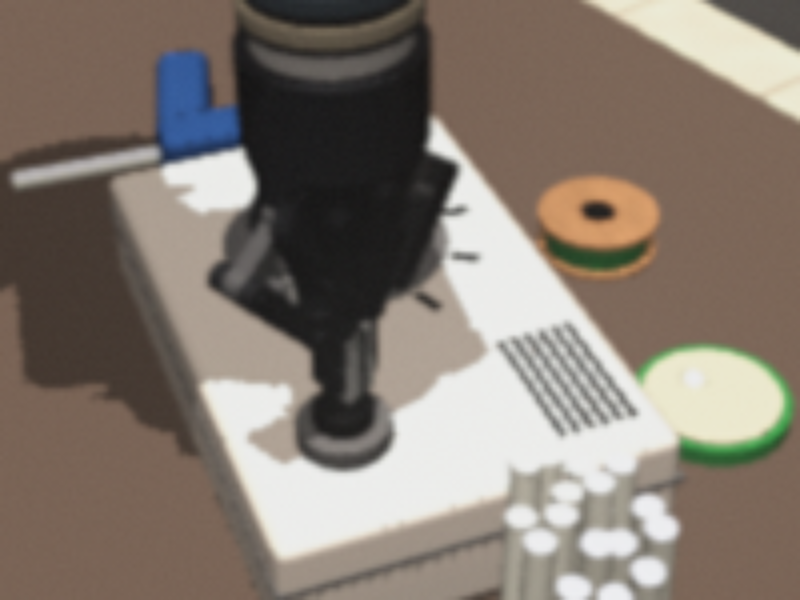

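The fingertip at (343,400) stands just above the button at (345,425). I'll press in small steps and watch the force.

>>> drive_effector(motion={"ticks": [[0, -0.003, 0.002, 0, 0], [0, -0.003, 0.004, 0, 0], [0, -0.003, 0.006, 0, 0], [0, -0.003, 0.008, 0, 0], [0, -0.003, 0.01, 0, 0], [0, -0.003, 0.0115, 0, 0], [0, -0.003, 0.0115, 0, 0], [0, -0.003, 0.0115, 0, 0]]})

```text
t: 8.95
tcp_pos: [0.5036, -0.09, 0.1085]
tool_rot: [0.631, 0.775, 0.0, 0.0]
force: [0.4, -0.4, 4.2]
finger_gap: -0.001
gripper_force: 2.3
```

>>> drive_effector(motion={"ticks": [[0, 0, 0.0008, 0, 0], [0, 0, 0.0015, 0, 0], [0, 0, 0.0015, 0, 0], [0, 0, 0.0015, 0, 0]]})

```text
t: 9.35
tcp_pos: [0.5036, -0.0899, 0.1079]
tool_rot: [0.631, 0.775, 0.0, 0.001]
force: [-1.6, 0.8, 12.0]
finger_gap: 0.0
gripper_force: 6.1
```

The force rose to 12 N and the tool has stopped moving, so the button is against its stop and fully in. Now I'll lift away and move aside to check.

>>> drive_effector(motion={"ticks": [[0, 0, -0.005, 0, 0], [0, 0, -0.015, 0, 0], [0, 0, -0.05, 0, 0], [0, 0, -0.1, 0, 0], [0, 0, -0.13, 0, 0], [0, 0, -0.13, 0, 0], [0.1, 0.15, -0.13, 0, 0], [0.1, 0.15, -0.13, 0, 0], [0.1, 0.15, -0.13, 0, 0], [0.1, 0.15, -0.13, 0, 0], [0.1, 0.15, -0.13, 0, 0], [0.1, 0.15, -0.13, 0, 0]]})

```text
t: 10.55
tcp_pos: [0.6287, 0.039, 0.235]
tool_rot: [0.631, 0.776, -0.001, -0.002]
force: [0.6, 0.6, 0.5]
finger_gap: 0.001
gripper_force: 0.0
```

Run:
```python
from h import *;from station import manip, cams, sign_off, sense
s=sense();print(s["tcp_pos"],s["force"])
d=cams.snapshot("side");lever(d);measure(d)
cv2.imwrite("pics/s7.png",d["pixels"][:,:,::-1])
```

```text
[0.62870271 0.0390471  0.23495364] [0.61665281 0.56485346 0.46304957]
lever hist (np.float64(2.6), 2) (np.float64(2.7), 3) (np.float64(2.8), 21) (np.float64(2.9), 33) (np.float64(3.0), 17) (np.float64(3.1), 1)
rect (302.05535888671875, 190.0954132080078) c [ 0.57257727 -0.01064067] yaw -0.266825039092238 ztop 0.07065996081523827 axis [0.58444243 0.03276691] btn [ 0.50412102 -0.09041374] btn z 0.09235030275271881
lever ztop 0.10369751473606659 rmax 0.0558443327693099 n 99 value 2.9469263275054143
```

View pics/s7.png

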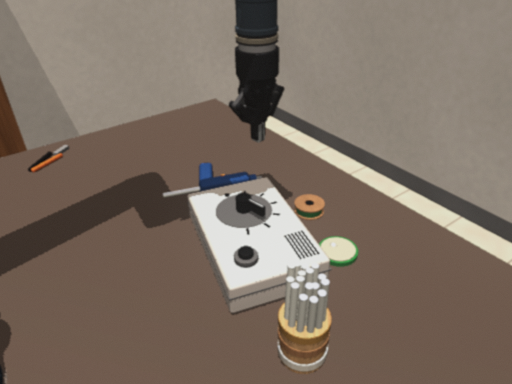

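The lever is at (255,208), pointing at the heat five mark (267,225). The button at (246,255) is out again, nothing else has moved, and the arm is clear of everything.

```bash
python3 -c "
from station import manip, cams, sign_off, sense
print(sign_off())"
```

```text
the job is handed in; nothing more can be done
None
```

I pushed the selector two clicks to heat five (measured about 2.95 rad), then pressed the start button to its stop and let it come back out; the station and bystanders stayed put, and I handed the job in at about 10.6 s, with no verdict returned.

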